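Serve the coffee press: off the scale, onto the tray, plunger down

ROBOT

A 7-joint arm with a two-finger parallel gripper is mounted at the origin on a cart in front of the work surface, level with it; the furniture and walls round the work are solid. World frame = base frame: x ahead of the robot, y to its left, z up, the work surface at z = 0. Lengths are in mm, angles in degrees, forces in N, time in s.
With the tool pointing down it reaches from about 400 to 850 mm from the base axis. Payload 4.4 kg.
Tool frame: the origin (TCP) lies between the finger pads; the fingertips stand 11 mm ahead of it and the grasp point (between the pads) lies 8 mm behind it (robot.tips_ahead is the distance from the TCP to the fingertips, in mm); z points along the fingers, y is the line along which they close (so a half turn about z gives the same grasp; the last joint's range is limited). The gripper opens to 94 mm and grips with 3 to 60 N. Pads are 16 mm wide; open, the fingers measure 119 mm over their backs; the gripper's body (75 mm by 177 mm) begins 78 mm behind the grasp point.
Start: joints at [59.771, 36.005, 2.206, 86.941, -1.547, 57.084, -1.146], TCP at [289.643, -581.915, 216.478] pointing down, gripper open.
Joint ranges: [-175.42, 175.42], [-21.48, 121.26], [-71.46, 75.88], [10.55, 141.38], [-63.04, 243.04], [13.31, 113.54], [-168.57, 168.57]. Speed limits (degrees/s): [147.25, 147.25, 180, 180, 180, 180, 180].

INTERFACE

Orientations are given as [roll, pitch, yaw] about the fixed x, y, z axes, in that order (R = Rz(yaw) Ry(pitch) Rx(roll)).
In Python, from cell import status, optics, robot gives the robot as it stands.
- The arm moves only by the tool servo_tool, never from a script. Its argument "moves" is a list that holds one entry, the list of rows, each a list of 7 numbers: the finger opening in mm, from 0 to 94, then the shift along the world's x, y, z in mm, then the turn, a rotation vector about the world's x, y, z in degrees. In form: [[[gripper, dx, dy, dz, wx, wy, wz], ...]]. A call has 1 to 10 rows; each row shifts and turns the commanded pose from where the row before left it; what a row does not reach is not made up. A row lasts 1/12 s, in which the tool goes at most 41.7 mm and 7.16 degrees, less where a joint would pass 70% of its speed; a pose out of reach is approached as far as the arm can. A call is refused whole if a number of a shift passes 41.7 or a number of a turn 7.16, either way. A call with a gripper value outside its range is refused whole. The fingers move at their own pace and stop on an object; "force" is the grip in N (left out, the last holds). Time passes only in rows, so rows that do not move let the fingers close. It gives the time, the measured TCP pose, the force, the opening and the grip force at its end, in the units of the state.
- status.observe(): the state, without advancing time (a new reading comes with each control period).
- optics.camera(name): name is "scene" or "top"; returns the picture (420x560x3 uint8, red, green, blue); there is no depth.
- optics.camera_params(name): a dict with "intrinsics" (3x3 intrinsics, pixels), "R" (3x3) and "t" (3): a world point X has camera coordinates R X + t. Camera axes: x right, y down, z forward; pixel columns grow to the right and rows downward; lengths in mm; the calibration is good to about 2 mm. A picture is of the moment at which its call begins. camera_params takes no time and is no camera call.
- robot.sign_off(): hands the job in; it is judged then, once.
Trained networks look in the newest picture that a camera, given by its name, has taken for a name from the list of things; names that differ only in an ending like _2 or _b are one class to them, and where a whole thing is asked for, a point or a joint stands for the part that bears it (a point fixed in the world has none). Each returns a list of dicts, best first, with "score" (0 to 1); they miss things now and then, are a little off and sometimes report something else, mostly with a low value. They report only what shows in the picture. A call takes as long as a camera call. They do not tell look-alikes from the thing itself.
- optics.spot_in(camera, name): "extent" ([left, top, right, bottom] in pixels, round what is visible of it).
- optics.place_of(camera, name): "pixel" ([column, row] in pixels: a listed point, or the origin of a listed thing).
The state is a dict: "time_s": time; "joint_positions": joint angles; "qd": joint speeds; "tau": joint torques, N m; "eef_pos": TCP position; "tcp_rot": TCP orientation; "wrist_force": force on the tool from outside, world axes, zero at the start; "moment": the same for the moment, N m; "gripper_width": opening from 0.0 (shut) to 1.0 (fully open); "finger_force": force on a finger pad.
Only numpy, scipy, OpenCV 4.12 (cv2) and the standard library are available. Lean on these libraries where they do the work, as an engineer would, in place of code of your own. Each camera call takes 0.05 s, during which the arm holds its last target. There are 200 camera calls.

TASK

The coffee press has finished steeping on the kitchen scale. Lift it off by its handle, keep it upright, and set it down gently on the free part of the bamboo tray, holding it until its whole foot stands on the tray. Then let go of the handle and push the plunger knob down to its stop (not before: that would overload the scale), without shoving the tray, the scale, the bowl or the other things about.

Things in the scene. Friction and masses are not known exactly. Their poses are not given: they have to be found in the camera images.
- press: Coffee press: plain round steel beaker, 70 mm diameter, steel lid 72 mm wide whose low dome ends 141 mm above the foot; about 0.4 kg in all. Origin: centre of the underside of its foot. z up along the beaker; the handle stands out at its -x side, the pouring lip at +x. A thin rod on its axis rises from the lid and carries the plunger knob.
- handle: Black D-shaped strap handle of the press, fixed to it; its origin and axes are those of press (at the foot). Strap 14 mm wide (along y), 12 mm thick. Its upright grip is centred 79 mm from the beaker's axis toward -x, 33 to 105 mm above the foot; arms at top (105 mm up) and bottom (34 mm up) join it to the beaker. 38 mm clear between grip and beaker.
- grip (a point): Point inside the upright grip of the handle, 79 mm from the press's axis (at its -x side) and 92 mm above its foot; axes as press. A good place to pinch the strap across its 14 mm width (along y), from above or leaning away from the beaker.
- knob_top (a point): Top of the black plunger knob (31 mm wide, 24 mm high, nearly flat top 18 mm wide), on the press's axis, 232 mm above the foot when the plunger is fully up and 167 mm when it is down; moves with the plunger. Axes as press.
- plunger (a joint): How far the plunger is pushed into the press, m: 0 fully up, 0.065 at its stop. Starts up (0 to 0.010). It resists with about 4 N at first, growing to about 7 N at the stop, and stays where it is left.
- scale: Kitchen scale, loose, 1.1 kg: white housing 190 mm (x) by 165 mm (y), 29 mm high, with a round steel weighing plate of 148 mm diameter raised on a neck; its display is at the -x side. The press stands on the plate. Origin: centre of its underside on the worktop.
- scale_plate (a point): Centre of the weighing plate's upper face, 48 mm above the worktop and 20 mm toward the scale's +x from its middle. A rolled rim 4 mm high, 140 mm across inside, runs round the plate.
- tray: Bamboo serving tray, loose, 0.32 kg: a flat board without rim, 96 mm (x) by 336 mm (y), upper face 22 mm above the worktop, on two low feet across it 125 mm either side of the middle. Origin: centre of its underside at worktop height.
- bowl: Small white porcelain bowl, loose, 68 mm diameter, 28 mm high, standing on the tray somewhere along its length; the tray's longer free side of it has room for the press. Origin: centre of its underside.
- timer: Dial kitchen timer, loose, 64 mm diameter, 58 mm high, black dial on a white base, near the front edge, right of the middle. Origin: centre of its underside. Leave it alone.
- scoop: Wooden scoop, loose, 49 x 177 x 32 mm, lying near the front edge at the right. Origin: centre of its underside. Leave it alone.
- label_roll: Roll of brown paper labels lying flat, loose, 62 mm diameter, 24 mm high, near the front edge at the left. Origin: centre of its underside. Leave it alone.
Things that resemble listed ones, but are neither listed nor needed, are in the scene too. What is shaped like the bowl but green is not meant.

How it is judged (in metres and radians):
On the way, in this order (a step that is already met when the one before it is completed fails the run):
1. the press is lifted by its handle, clear of the scale's plate and rim, with the plunger still up (contact force between the fingers and handle above 1 N and contact force between press and scale below 0.1 N and z of press in the frame of scale above 0.054 m and value of joint plunger below 0.02 m), for 0.1 s.
2. still held by the handle, the press is lowered onto the tray (foot within 6 mm of its surface, nearly still) (contact force between the fingers and handle above 1 N and x of press in the frame of tray between -0.016 and 0.016 m and y of press in the frame of tray between -0.135 and 0.135 m and z of press in the frame of tray below 0.028 m and linear speed of press below 0.06 m/s and value of joint plunger below 0.02 m), for 0.1 s.
3. the press stands upright with its foot on the tray, let go, the plunger still up (x of press in the frame of tray between -0.016 and 0.016 m and y of press in the frame of tray between -0.135 and 0.135 m and z of press in the frame of tray between 0.018 and 0.026 m and angle between press's own z axis and vertical below 0.06 rad and contact force between the fingers and press below 0.1 N and value of joint plunger below 0.02 m), for 0.2 s.
At the end, for the whole second after the job is handed in: The press stands upright (within 0.06 rad) on the tray, its axis within 16 mm of the tray's long centre line and within 135 mm of its middle, let go and at rest; its plunger is within 5 mm of its stop; the bowl still stands upright on the tray (x of press in the frame of tray between -0.016 and 0.016 m and y of press in the frame of tray between -0.135 and 0.135 m and z of press in the frame of tray between 0.018 and 0.026 m and angle between press's own z axis and vertical below 0.06 rad and contact force between the fingers and press below 0.1 N and value of joint plunger above 0.06 m and linear speed of press below 0.02 m/s and z of bowl in the frame of tray above 0.018 m and angle between bowl's own z axis and vertical below 0.1 rad); the robot touches nothing.
It fails at once if the press tips more than 0.35 rad (20 degrees) and spills (angle between press's own z axis and vertical above 0.35 rad).
It fails at once if the press lands hard on the tray (over 70 N, before the plunger is pushed) (contact force between press and tray above 70 N and value of joint plunger below 0.03 m).
It fails at once if the tray, the bowl, the scale, the timer, the scoop or the label roll is shoved more than 30 mm (distance of any of tray, bowl, scale, timer, scoop, label_roll from where it was at the start of the episode above 0.03 m).
It also fails if it takes over 58 s, if anything falls off the work surface, if the arm or the gripper's body presses on something with over 40 N, if the wrist force passes 120 N, or if a joint passes its speed limit or range.

## Working session

There is one attempt and no reset: what is moved stays moved. The work goes in short steps, Python scripts to look and compute and a tool call to move; the robot and the scene stay as the last step left them, time stands still between calls to the robot, and variables do not carry over. Pictures are saved under pics/ and viewed, at most 10 in all, crops included, and the job is handed in when it is done.

Besides the shell and the picture viewer there is one more tool, called after ">>>" as name(argument=value, ...), one argument or row to a line, values as JSON. servo_tool: Moves the arm, as the interface text tells. Its arguments: {"type":"object","properties":{"moves":{"type":"array","items":{"type":"array","items":{"type":"array","items":{"type":"number"}}}},"force":{"type":"number"}},"required":["moves"]}

```bash
mkdir -p pics; cat > h.py <<'E'
import numpy as np, cv2
from cell import status, optics, robot
def ray(cam,px):
    p=optics.camera_params(cam);K=np.array(p["intrinsics"]);R=np.array(p["R"]);t=np.array(p["t"]).ravel()
    return -R.T@t, R.T@np.linalg.solve(K,[px[0],px[1],1])
def at_z(cam,px,z):
    c,d=ray(cam,px); return c+d*(z-c[2])/d[2]
def tri(a,b):
    (c1,d1),(c2,d2)=a,b
    s=np.linalg.lstsq(np.c_[d1,-d2],c2-c1,rcond=None)[0]
    p,q=c1+s[0]*d1,c2+s[1]*d2
    return (p+q)/2,np.linalg.norm(p-q)
E
python3 - <<'E'
from h import *
for c in("scene","top"):
    cv2.imwrite(f"pics/{c}0.png",optics.camera(c)[:,:,::-1]); print(c,ray(c,(280,210)))
zs=dict(press=48,grip=140,knob_top=280,scale_plate=48,scale=0,tray=0,bowl=22)
for n,z in zs.items():
    for c in("scene","top"):
        for r in optics.place_of(c,n)[:3]: print(n,c,np.round(r["pixel"],1),round(r["score"],2),np.round(at_z(c,r["pixel"],z)))
E
```

```text
scene (array([-308.06827513,  334.67621776, 1153.39291449]), array([ 0.61096421, -0.27513605, -0.74233671]))
top (array([ 186.02335289,  -35.98647737, 1658.11241082]), array([ 0.20707624,  0.00690999, -0.97830982]))
press scene [331.  199.9] 0.68 [ 568. -274.   48.]
press top [351.9 202.5] 0.69 [ 553. -266.   48.]
grip scene [338.8 201.4] 0.87 [ 478. -245.  140.]
grip top [350.6 217.9] 0.56 [ 483. -247.  140.]
knob_top scene [341.8 154.9] 0.6 [ 553. -282.  280.]
knob_top top [364.5 186.9] 0.65 [ 547. -270.  280.]
scale_plate top [357.1 197.8] 0.94 [ 570. -283.   48.]
scale scene [334.4 212.7] 0.91 [ 541. -279.    0.]
scale top [353.4 207.4] 0.68 [ 547. -277.    0.]
tray scene [226.5 239.6] 0.58 [589. 145.   0.]
tray top [237.2 196.9] 0.91 [583. 124.   0.]
bowl scene [206.4 279.2] 0.8 [443. 264.  22.]
bowl scene [274.9 254.3] 0.75 [442.  17.  22.]
bowl scene [201.8 240.4] 0.72 [605. 230.  22.]
bowl top [205.5 187.6] 0.8 [610. 232.  22.]
bowl top [162.6 185.4] 0.74 [617. 380.  22.]
bowl top [200.7 234.2] 0.65 [448. 242.  22.]
```

```bash
python3 - <<'E'
import cv2
a=cv2.imread("pics/scene0.png");b=cv2.imread("pics/top0.png")
cv2.imwrite("pics/s1.png",cv2.resize(a[120:320,140:400],(780,600),interpolation=2))
cv2.imwrite("pics/t1.png",cv2.resize(b[110:310,140:400],(780,600),interpolation=2))
E
```

```text
(no output)
```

View pics/s1.png

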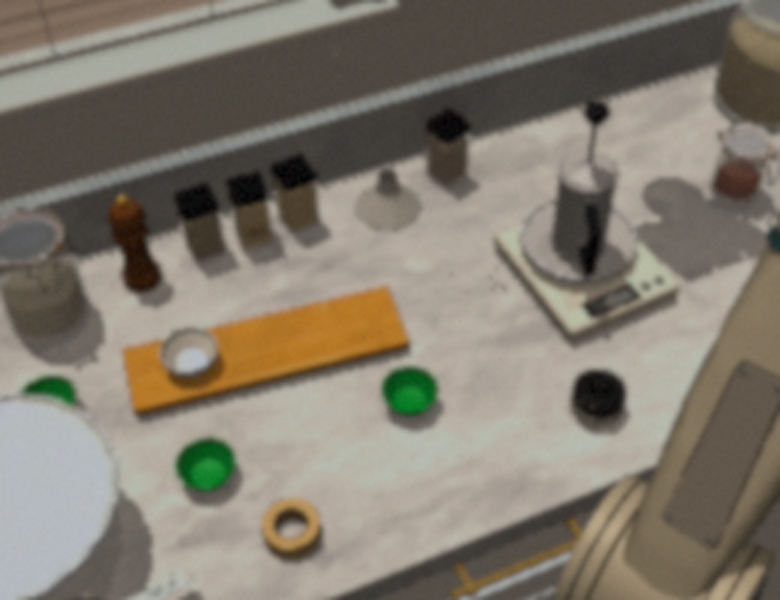

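View pics/t1.png

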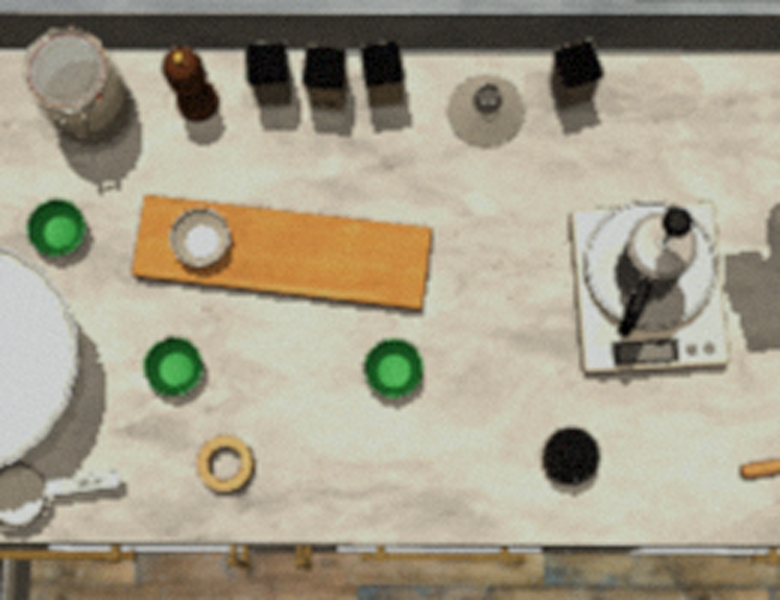

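The scene shows the press on the scale: knob at about (340,157) in scene and (366,184) in top, with the handle toward the robot and slightly left. The orange tray has the white bowl at its left end (about (206,190) in top), and its right side is free. The green bowls are decoys.

```bash
python3 - <<'E'
from h import *
T=cv2.imread("pics/top0.png");S=cv2.imread("pics/scene0.png")
for c,I in(("top",T),("scene",S)):
    hsv=cv2.cvtColor(I,cv2.COLOR_BGR2HSV)
    m=cv2.inRange(hsv,(8,150,110),(22,255,255))
    n,l,s,_=cv2.connectedComponentsWithStats(m); k=1+np.argmax(s[1:,4])
    cn=max(cv2.findContours((l==k).astype('uint8'),0,2)[0],key=len)
    hull=np.array([at_z(c,p+0.0,22)[:2] for p in cv2.convexHull(cn)[:,0]],np.float32)
    r=cv2.minAreaRect(hull); print(c,"tray",np.round(r[0]),np.round(r[1]),r[2],np.round(cv2.boxPoints(r)).tolist())
    d=cv2.inRange(cv2.cvtColor(I,cv2.COLOR_BGR2GRAY),0,50)
    n,l,s,ce=cv2.connectedComponentsWithStats(d)
    for i in range(1,n):
        if s[i,4]>8 and 325<ce[i][0]<385 and 145<ce[i][1]<235: print(c,s[i],np.round(ce[i],1),np.round(at_z(c,ce[i],268)),np.round(at_z(c,ce[i],140)))
P={}
for n in("knob_top","grip","press"):
    a,b=[optics.place_of(c,n)[0]["pixel"] for c in("scene","top")]
    print(n,tri(ray("scene",a),ray("top",b)))
g=cv2.inRange(cv2.cvtColor(T,cv2.COLOR_BGR2GRAY),0,60)[180:235,340:375]
for r in g: print(''.join('#' if v else '.' for v in r))
E
```

```text
top tray [589. 135.] [330.  94.] 83.40000915527344 [[523.0, -24.0], [617.0, -35.0], [655.0, 293.0], [561.0, 304.0]]
top [361 180   9   9  64] [365.2 183.9] [ 559. -274.  268.] [ 593. -296.  140.]
top [346 195  19  27 175] [351.9 207.4] [ 489. -234.  268.] [ 517. -252.  140.]
top [345 225   7   6  17] [346.6 227.9] [ 428. -217.  268.] [ 451. -234.  140.]
scene tray [588. 136.] [328.  94.] 83.30728912353516 [[522.0, -22.0], [615.0, -33.0], [654.0, 293.0], [561.0, 304.0]]
scene [336 154   6   7  32] [338.3 156.8] [ 561. -274.  268.] [ 686. -363.  140.]
scene [379 179  12   6  30] [384.1 182.3] [ 392. -345.  268.] [ 493. -444.  140.]
scene [333 188   8  24 123] [336.7 199.2] [ 389. -170.  268.] [ 490. -243.  140.]
knob_top (array([ 541.35515673, -270.15575947,  293.36260384]), np.float64(6.200675251052133))
grip (array([ 483.89808916, -248.48570148,  132.60084136]), np.float64(0.9513882593426249))
press (array([ 548.27192232, -261.20469564,   72.67834975]), np.float64(1.9480840090053246))
.......................#####.......
......................#######......
......................######
[... 1179 characters left out ...]
................
........#####......................
.......#####.......................
.......#####.......................
......######.......................
.......###.........................
.......###.........................
...................................
....................###............
.......#######.....##...#..........
.....#######.......................
.....###.##........................
.....###...#.......................
.....##..#.........................
.....#######.......................
.....#######.......................
...................................
...................................
...................................
...................................
```

```bash
cat >> h.py <<'E'
from scipy.spatial.transform import Rotation as Ro
def goal(yaw,lean):  # tool z down, leaning away from beaker; tool y along press y
    a,l=np.radians([yaw,lean]); h=np.array([np.cos(a),np.sin(a),0]); y=np.array([-np.sin(a),np.cos(a),0])
    z=np.sin(l)*h-np.cos(l)*np.array([0,0,1]); return [Ro.from_matrix(np.c_[np.cross(s*y,z),s*y,z]) for s in(1,-1)]
def err(yaw,lean,pos):
    s=status.observe(); R=Ro.from_euler('xyz',s["tcp_rot"],degrees=True)
    print(s["time_s"],np.round(s["eef_pos"],1),np.round(s["tcp_rot"],1),"q",np.round(s["joint_positions"],0),"F",np.round(s["wrist_force"],1))
    print("d",np.round(np.array(pos)-s["eef_pos"],1),*[np.round((g*R.inv()).as_rotvec(degrees=True),1) for g in goal(yaw,lean)])
E
python3 - <<'E'
from h import *
err(-20,15,(487.5,-247.7,132))
r=[x for x in optics.place_of("top","bowl")][0]; print(r,at_z("top",r["pixel"],22))
E
```

```text
1.1 [ 289.6 -581.9  216.5] [180.    0.   26.5] q [60. 36.  2. 87. -2. 57. -1.] F [0.2 0.1 0.2]
d [197.9 334.2 -84.5] [-19.   -1.1 132.6] [  0.9 -15.4 -46.2]
{'pixel': [205.5, 187.6], 'score': 0.8} [610.11547773 231.78077208  22.        ]
```

>>> servo_tool(
  moves=[
    [[60,9,17,0,0.05,-0.77,-2.31],[60,9,17,0,0.05,-0.77,-2.31],[60,9,17,0,0.05,-0.77,-2.31],[60,9,17,0,0.05,-0.77,-2.31],[60,9,17,0,0.05,-0.77,-2.31],[60,9,17,0,0.05,-0.77,-2.31],[60,9,17,0,0.05,-0.77,-2.31],[60,9,17,0,0.05,-0.77,-2.31],[60,9,17,0,0.05,-0.77,-2.31],[60,9,17,0,0.05,-0.77,-2.31]],
  ],
  force=35,
)

```text
time_s: 1.98
eef_pos: [380.0, -411.2, 216.7]
tcp_rot: [178.5, -7.6, 3.3]
wrist_force: [0.3, 0.8, 0.1]
gripper_width: 0.643
finger_force: 0.0
```

>>> servo_tool(
  moves=[
    [[60,9,17,0,0.05,-0.77,-2.31],[60,9,17,0,0.05,-0.77,-2.31],[60,9,17,0,0.05,-0.77,-2.31],[60,9,17,0,0.05,-0.77,-2.31],[60,9,17,0,0.05,-0.77,-2.31],[60,9,17,0,0.05,-0.77,-2.31],[60,9,17,0,0.05,-0.77,-2.31],[60,9,17,0,0.05,-0.77,-2.31],[60,9,17,0,0.05,-0.77,-2.31],[60,7,17,0,0.05,-0.77,-2.31]],
  ],
)

```text
time_s: 2.82
eef_pos: [468.4, -241.2, 216.8]
tcp_rot: [-179.8, -15.1, -20.1]
wrist_force: [0.1, -0.5, -0.5]
gripper_width: 0.644
finger_force: 0.0
```

```bash
python3 - <<'E'
from h import *
err(-20,15,(487.5,-247.7,132))
a=optics.camera("scene");b=optics.camera("top")
c=np.hstack([cv2.resize(i[y:y+130,x:x+130],(400,400),interpolation=2) for i,x,y in((a,270,120),(b,290,140))])
cv2.imwrite("pics/pre.png",c[:,:,::-1])
E
```

```text
2.8167 [ 468.4 -241.2  216.8] [-179.8  -15.1  -20.1] q [ 16.  20.  13. 121. -15.  25. -71.] F [ 0.1 -0.5 -0.5]
d [ 19.1  -6.5 -84.8] [  44.   -15.8 -173.7] [-0.1  0.2  0.1]
```

View pics/pre.png

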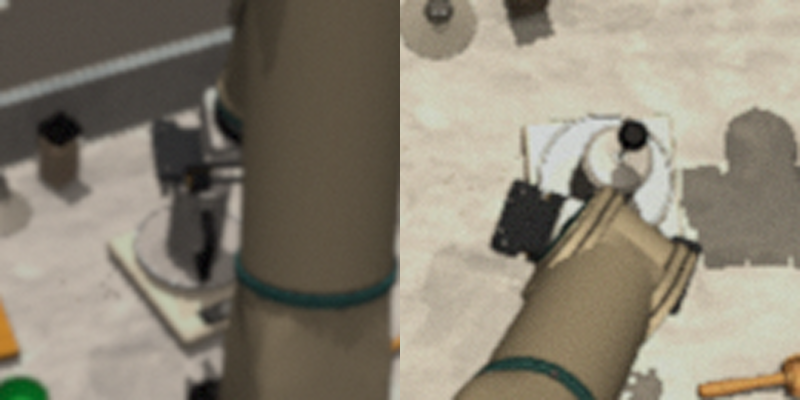

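The view shows the hand behind the handle and clear of the knob (about (632,135) in the right panel), so I'm descending along the lean.

>>> servo_tool(
  moves=[
    [[60,2,-0.7,-9,0,0,0],[60,2,-0.7,-9,0,0,0],[60,2,-0.7,-9,0,0,0],[60,2,-0.7,-9,0,0,0],[60,2,-0.7,-9,0,0,0],[60,2,-0.7,-8,0,0,0],[60,2,-0.6,-8,0,0,0],[60,2,-0.6,-8,0,0,0],[60,2,-0.6,-8,0,0,0],[60,1,-0.6,-8,0,0,0]],
  ],
)

```text
time_s: 3.75
eef_pos: [486.8, -248.5, 130.7]
tcp_rot: [-179.8, -15.0, -20.0]
wrist_force: [0.7, -0.6, 0.2]
gripper_width: 0.639
finger_force: 0.0
```

>>> servo_tool(
  moves=[
    [[40,0,0,0,0,0,0],[20,0,0,0,0,0,0],[5,0,0,0,0,0,0],[5,0,0,0,0,0,0],[5,0,0,0,0,0,0],[5,0,0,0,0,0,0],[5,0,0,0,0,0,0]],
  ],
)

```text
time_s: 4.33
eef_pos: [486.8, -248.5, 131.8]
tcp_rot: [-179.9, -15.1, -20.0]
wrist_force: [-0.0, 2.0, 0.6]
gripper_width: 0.175
finger_force: 0.3
```

>>> servo_tool(
  moves=[
    [[5,0,0,0,0,0,0],[5,0,0,0,0,0,0],[5,0,0,0,0,0,0],[5,0,0,0,0,0,0],[5,0,0,0,0,0,0]],
  ],
  force=45,
)

```text
time_s: 4.75
eef_pos: [486.6, -248.4, 131.7]
tcp_rot: [-179.9, -15.0, -20.0]
wrist_force: [-2.2, 1.0, 4.6]
gripper_width: 0.148
finger_force: 45.0
```

>>> servo_tool(
  moves=[
    [[5,0,0,0,0,0,0],[5,0,0,2,0,0,0],[5,0,0,3,0,0,0],[5,0,0,4,0,0,0],[5,0,0,4,0,0,0],[5,0,0,4,0,0,0],[5,0,0,3,0,0,0],[5,0,0,0,0,0,0]],
  ],
  force=60,
)

```text
time_s: 5.42
eef_pos: [487.1, -248.7, 152.3]
tcp_rot: [-179.9, -15.1, -20.0]
wrist_force: [0.5, 0.5, -3.1]
gripper_width: 0.146
finger_force: 60.0
```

```bash
python3 - <<'E'
from h import *
s=status.observe(); print(s["wrist_force"],s["moment"])
a=optics.camera("scene");b=optics.camera("top")
c=np.hstack([cv2.resize(i[y:y+130,x:x+130],(400,400),interpolation=2) for i,x,y in((a,270,120),(b,290,140))])
cv2.imwrite("pics/lift.png",c[:,:,::-1])
E
```

```text
[ 0.54703504  0.46326004 -3.05021564] [0.3270513  0.76260056 0.01505072]
```

View pics/lift.png

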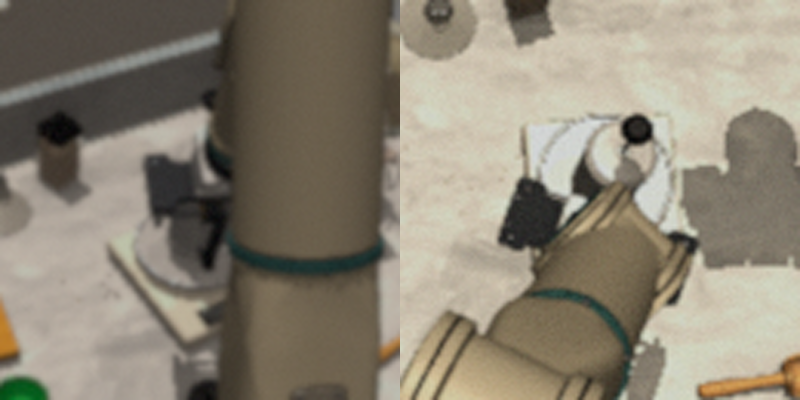

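The press rises with the hand, and the knob moved only slightly in the top view ((632,135) to (637,129) in the panel). I'm lifting higher and then measuring tilt from the knob.

>>> servo_tool(
  moves=[
    [[5,0,0,4,0,0,0],[5,0,0,6,0,0,0],[5,0,0,8,0,0,0],[5,0,0,8,0,0,0],[5,0,0,8,0,0,0],[5,0,0,6,0,0,0],[5,0,0,0,0,0,0],[5,0,0,0,0,0,0]],
  ],
)

```text
time_s: 6.18
eef_pos: [487.0, -248.5, 192.1]
tcp_rot: [-179.9, -15.1, -20.0]
wrist_force: [0.2, -0.3, -5.3]
gripper_width: 0.142
finger_force: 60.0
```

```bash
cat >> h.py <<'E'
def blob(I,x0,y0,x1,y1,th=50):
    g=cv2.cvtColor(I[y0:y1,x0:x1],cv2.COLOR_RGB2GRAY); n,l,s,ce=cv2.connectedComponentsWithStats((g<th).astype('uint8'))
    return [(s[i,4],np.round(ce[i]+[x0,y0],1)) for i in range(1,n) if s[i,4]>15]
E
python3 - <<'E'
from h import *
s=status.observe(); e=s["eef_pos"];print(e,s["wrist_force"],s["moment"])
b=optics.camera("top")
for n,px in blob(b,350,160,385,200): print(n,px,at_z("top",px,268+e[2]-131.7))
for n in("knob_top","grip","press"): print(n,optics.place_of("top",n)[:1])
E
```

```text
[ 486.95812442 -248.49819247  192.09687855] [ 0.15148451 -0.34192043 -5.29073075] [ 0.35163373  0.76111255 -0.02456865]
70 [368.9 178.1] [ 559.48812126 -274.78651687  328.39687855]
37 [352.  195.4] [ 509.57929691 -226.32174792  328.39687855]
knob_top [{'pixel': [370.5, 178.7], 'score': 0.47}]
grip []
press [{'pixel': [356.2, 197.7], 'score': 0.59}]
```

>>> servo_tool(
  moves=[
    [[5,0,4,0,0,0,0],[5,0.5,8,0,0,0,0],[5,1,12,0,0,0,0],[5,1,15,0,0,0,0],[5,1,15,0,0,0,0],[5,1,15,0,0,0,0],[5,1,15,0,0,0,0],[5,1,15,0,0,0,0],[5,1,15,0,0,0,0],[5,1,15,0,0,0,0]],
  ],
)

```text
time_s: 7.22
eef_pos: [494.9, -117.7, 191.3]
tcp_rot: [-179.8, -15.0, -20.0]
wrist_force: [-0.1, 0.6, -4.5]
gripper_width: 0.148
finger_force: 60.0
```

>>> servo_tool(
  moves=[
    [[5,1,15,0,0,0,0],[5,1,15,0,0,0,0],[5,1,15,0,0,0,0],[5,1,15,0,0,0,0],[5,1,15,0,0,0,0],[5,1,15,0,0,0,0],[5,1,15,0,0,0,0],[5,1,15,0,0,0,0],[5,1,15,0,0,0,0],[5,1,15,0,0,0,0]],
  ],
)

```text
time_s: 8.05
eef_pos: [504.6, 32.4, 191.3]
tcp_rot: [-179.8, -15.0, -20.0]
wrist_force: [-0.2, -0.1, -4.0]
gripper_width: 0.145
finger_force: 60.0
```

>>> servo_tool(
  moves=[
    [[5,1,15,0,0,0,0],[5,1,15,0,0,0,0],[5,1,15,0,0,0,0],[5,1,12,0,0,0,0],[5,1,10,0,0,0,0],[5,0,8,0,0,0,0],[5,0,5,0,0,0,0],[5,0,2,0,0,0,0],[5,0,0,0,0,0,0],[5,0,0,0,0,0,0]],
  ],
)

```text
time_s: 8.88
eef_pos: [510.0, 111.9, 191.5]
tcp_rot: [-179.9, -15.0, -20.1]
wrist_force: [0.2, -0.3, -4.2]
gripper_width: 0.15
finger_force: 60.0
```

```bash
python3 - <<'E'
from h import *
err(-20,15,(510.5,112.3,192)); e=status.observe()["eef_pos"]
a=optics.camera("scene");b=optics.camera("top")
for n,px in blob(b,235,150,330,230): print(n,px,at_z("top",px,268+e[2]-131.7))
c=np.hstack([cv2.resize(i[y:y+130,x:x+130],(400,400),interpolation=2) for i,x,y in((a,170,120),(b,180,130))])
cv2.imwrite("pics/over.png",c[:,:,::-1])
E
```

```text
8.8833 [510.  111.9 191.5] [-179.9  -15.   -20.1] q [ -47.   26.   35.  121.  -14.   25. -115.] F [ 0.2 -0.3 -4.2]
d [0.5 0.4 0.5] [  43.8  -15.8 -173.8] [-0.1  0.1  0.1]
45 [240.7 170.2] [581.63333142  84.44500475 327.79187082]
452 [246.5 206.9] [476.07252079  66.18310224 327.79187082]
```

View pics/over.png

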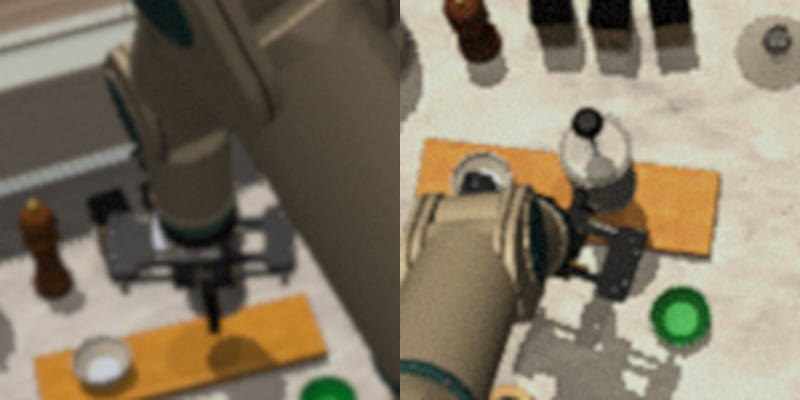

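The press hangs upright over the tray's free part, with the knob at panel (588,123) giving an axis near (582,85), clear of the bowl. Lowering now.

>>> servo_tool(
  moves=[
    [[5,0,0,-4,0,0,0],[5,0.5,0.5,-8,0,0,0],[5,0,0,-10,0,0,0],[5,0,0,-10,0,0,0],[5,0,0,-10,0,0,0],[5,0,0,-10,0,0,0],[5,0,0,-10,0,0,0],[5,0,0,-8,0,0,0],[5,0,0,-5,0,0,0],[5,0,0,-2,0,0,0]],
  ],
)

```text
time_s: 9.82
eef_pos: [509.8, 112.5, 113.0]
tcp_rot: [-180.0, -14.9, -20.0]
wrist_force: [0.6, 0.2, -4.0]
gripper_width: 0.145
finger_force: 60.0
```

>>> servo_tool(
  moves=[
    [[5,0,0,-1.5,0,0,0],[5,0,0,-1.5,0,0,0],[5,0,0,-1.5,0,0,0],[5,0,0,-1,0,0,0],[5,0,0,-1,0,0,0],[5,0,0,-1,0,0,0]],
  ],
)

```text
time_s: 10.32
eef_pos: [510.6, 112.9, 106.7]
tcp_rot: [-179.9, -15.0, -20.0]
wrist_force: [-0.2, 0.2, -5.2]
gripper_width: 0.147
finger_force: 60.0
```

>>> servo_tool(
  moves=[
    [[5,0,0,-0.7,0,0,0],[5,0,0,-0.7,0,0,0],[5,0,0,0,0,0,0]],
  ],
)

```text
time_s: 10.57
eef_pos: [510.7, 113.1, 105.9]
tcp_rot: [-179.8, -15.0, -20.0]
wrist_force: [-1.9, 1.3, 1.0]
gripper_width: 0.145
finger_force: 60.0
```

>>> servo_tool(
  moves=[
    [[5,0,0,-0.7,0,0,0],[5,0,0,0,0,0,0],[5,0,0,0,0,0,0]],
  ],
)

```text
time_s: 10.82
eef_pos: [510.7, 113.2, 105.7]
tcp_rot: [-179.8, -15.0, -20.0]
wrist_force: [-5.1, 2.0, 8.9]
gripper_width: 0.142
finger_force: 60.0
```

The foot is on the tray, so I'm holding briefly and then letting go.

>>> servo_tool(
  moves=[
    [[5,0,0,0.4,0,0,0],[5,0,0,0,0,0,0],[12,0,0,0,0,0,0],[20,0,0,0,0,0,0],[30,0,0,0,0,0,0],[45,0,0,0,0,0,0],[45,0,0,0,0,0,0],[45,0,0,0,0,0,0],[45,0,0,0,0,0,0],[45,0,0,0,0,0,0]],
  ],
)

```text
time_s: 11.65
eef_pos: [510.8, 112.9, 105.3]
tcp_rot: [-179.9, -15.0, -20.0]
wrist_force: [-0.0, 0.3, -0.1]
gripper_width: 0.478
finger_force: 0.0
```

>>> servo_tool(
  moves=[
    [[45,0,0,0,0,0,0],[45,-2,0.7,8,0,0,0],[45,-3,1,12,0,0,0],[45,-4,1.5,15,0,0,0],[45,-4,1.5,15,0,0,0],[45,-4,1.5,15,0,0,0],[45,-4,1.5,15,0,0,0],[45,-4,1.5,15,0,0,0],[45,-4,1.5,15,0,0,0],[45,-4,1.5,15,0,0,0]],
  ],
)

```text
time_s: 12.48
eef_pos: [477.2, 125.2, 230.9]
tcp_rot: [-179.9, -15.0, -20.0]
wrist_force: [-0.0, -0.4, -0.4]
gripper_width: 0.482
finger_force: 0.0
```

>>> servo_tool(
  moves=[
    [[0,-8,3,25,0,0,0],[0,-8,3,25,0,0,0],[0,-8,3,25,0,0,0],[0,-8,3,20,0,0,0],[0,-8,3,20,0,0,0],[0,-8,3,10,0,0,0],[0,-8,3,0,0,0,0],[0,-5,2,0,0,0,0],[0,0,0,0,0,0,0],[0,0,0,0,0,0,0]],
  ],
  force=30,
)

```text
time_s: 13.32
eef_pos: [416.4, 148.5, 355.2]
tcp_rot: [-179.8, -15.0, -20.0]
wrist_force: [0.5, -0.3, -0.2]
gripper_width: 0.003
finger_force: 0.0
```

```bash
python3 - <<'E'
from h import *
err(-20,0,(582,85,310))
a=optics.camera("scene");b=optics.camera("top")
print(blob(b,215,150,290,200),blob(a,210,150,280,220))
for c in("scene","top"):
  for n in("knob_top","press"): print(c,n,[(r["pixel"],r["score"]) for r in optics.place_of(c,n)[:2]])
c=np.hstack([cv2.resize(i[y:y+130,x:x+130],(400,400),interpolation=2) for i,x,y in((a,170,120),(b,180,130))])
cv2.imwrite("pics/rel.png",c[:,:,::-1])
E
```

```text
13.3167 [416.4 148.5 355.2] [-179.8  -15.   -20. ] q [ -97.   10.   75.  116.    1.   50. -134.] F [ 0.5 -0.3 -0.2]
d [165.6 -63.5 -45.2] [-22.1   7.8 178.4] [ 5.  14.1 -0.1]
[(np.int32(41), array([242.5, 178.2])), (np.int32(58), array([249.6, 197. ]))] [(np.int32(625), array([230.6, 184.3])), (np.int32(20), array([259.1, 191.8]))]
scene knob_top []
scene press [([242.6, 232.8], 0.8)]
top knob_top [([239.2, 179.9], 0.56)]
top press [([246.4, 196.4], 0.79), ([326.3, 261.9], 0.58)]
```

View pics/rel.png

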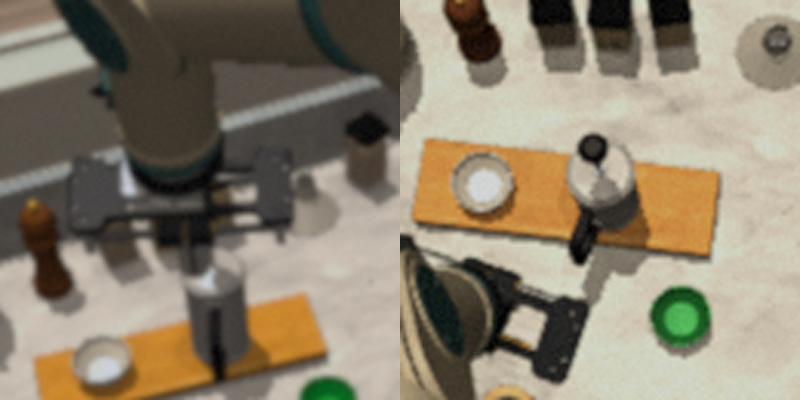

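The press stands upright on the tray, released, with the knob at top px about (242.5,178). I'm moving above the knob and turning the tool vertical.

>>> servo_tool(
  moves=[
    [[0,10,-4,0,0.25,0.7,0],[0,10,-4,0,0.25,0.7,0],[0,10,-4,0,0.25,0.7,0],[0,10,-4,0,0.25,0.7,0],[0,10,-4,0,0.25,0.7,0],[0,10,-4,0,0.25,0.7,0],[0,10,-4,0,0.25,0.7,0],[0,10,-4,0,0.25,0.7,0],[0,10,-4,0,0.25,0.7,0],[0,10,-4,0,0.25,0.7,0]],
  ],
)

```text
time_s: 14.45
eef_pos: [517.3, 107.6, 354.8]
tcp_rot: [-180.0, -7.5, -20.0]
wrist_force: [-0.3, 0.2, 0.9]
gripper_width: 0.007
finger_force: 0.0
```

```bash
python3 - <<'E'
from h import *
k=at_z("top",(242.5,178.2),242); print(k)
err(-20,0,(k[0],k[1],275))
E
```

```text
[582.35434278  86.32310196 242.        ]
14.45 [517.3 107.6 354.8] [-180.    -7.5  -20. ] q [ -59.   22.   58.  101.  -18.   61. -106.] F [-0.3  0.2  0.9]
d [ 65.  -21.3 -79.8] [  11.1   -4.  -179.6] [2.5 7.1 0. ]
```

>>> servo_tool(
  moves=[
    [[0,8,-3,0,0.3,0.8,0],[0,8,-3,0,0.3,0.8,0],[0,8,-3,0,0.3,0.8,0],[0,8,-3,-8,0.3,0.8,0],[0,8,-3,-10,0.3,0.8,0],[0,8,-3,-10,0.3,0.8,0],[0,8,-2,-10,0.3,0.8,0],[0,5,-1,-10,0.2,0.8,0],[0,4,0,-10,0.2,0.7,0],[0,0,0,0,0,0,0]],
  ],
)

```text
time_s: 15.28
eef_pos: [581.4, 87.0, 294.7]
tcp_rot: [179.9, 0.1, -20.1]
wrist_force: [-0.1, 0.1, -0.1]
gripper_width: 0.009
finger_force: 0.0
```

```bash
python3 - <<'E'
from h import *
err(-20,0,(582.4,86.3,265))
a=optics.camera("scene");b=optics.camera("top")
c=np.hstack([cv2.resize(i[y:y+100,x:x+100],(400,400),interpolation=2) for i,x,y in((a,190,140),(b,195,135))])
cv2.imwrite("pics/knob.png",c[:,:,::-1])
E
```

```text
15.2833 [581.4  87.  294.7] [ 1.799e+02  1.000e-01 -2.010e+01] q [-41.  34.  50.  92. -27.  67. -95.] F [-0.1  0.1 -0.1]
d [  1.   -0.7 -29.7] [-3.000e-01 -1.000e-01 -1.799e+02] [ 0.1 -0.2  0.1]
```

View pics/knob.png

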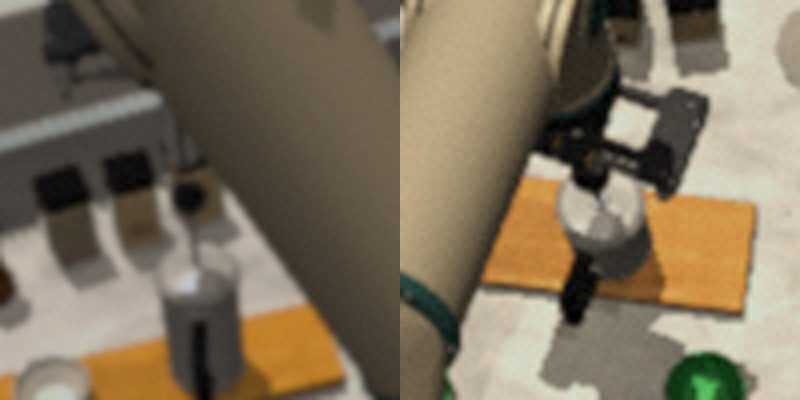

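The closed fingers are right above the knob (left panel: fingers about (183,150), knob (190,195)). Pushing now.

>>> servo_tool(
  moves=[
    [[0,1,-0.7,-6,0,0,0],[0,0,0,-6,0,0,0],[0,0,0,-6,0,0,0],[0,0,0,-4,0,0,0],[0,0,0,-3,0,0,0],[0,0,0,-3,0,0,0],[0,0,0,-3,0,0,0],[0,0,0,-3,0,0,0],[0,0,0,-3,0,0,0],[0,0,0,-3,0,0,0]],
  ],
)

```text
time_s: 16.22
eef_pos: [582.9, 86.4, 257.6]
tcp_rot: [-180.0, -0.1, -20.0]
wrist_force: [-0.1, 0.8, 4.3]
gripper_width: 0.004
finger_force: 2.4
```

>>> servo_tool(
  moves=[
    [[0,0,0,-3,0,0,0],[0,0,0,-3,0,0,0],[0,0,0,-3,0,0,0],[0,0,0,-3,0,0,0],[0,0,0,-3,0,0,0],[0,0,0,-3,0,0,0],[0,0,0,-3,0,0,0],[0,0,0,-3,0,0,0],[0,0,0,-3,0,0,0],[0,0,0,-3,0,0,0]],
  ],
)

```text
time_s: 17.05
eef_pos: [582.8, 86.5, 227.3]
tcp_rot: [-180.0, -0.1, -20.0]
wrist_force: [-1.1, 0.3, 6.4]
gripper_width: 0.005
finger_force: 3.0
```

Resistance is as expected; 26 mm remain.

>>> servo_tool(
  moves=[
    [[0,0,0,-3,0,0,0],[0,0,0,-3,0,0,0],[0,0,0,-3,0,0,0],[0,0,0,-3,0,0,0],[0,0,0,-3,0,0,0],[0,0,0,-3,0,0,0],[0,0,0,-3,0,0,0],[0,0,0,-2,0,0,0],[0,0,0,-1,0,0,0],[0,0,0,0,0,0,0]],
  ],
)

```text
time_s: 17.88
eef_pos: [582.8, 86.5, 203.2]
tcp_rot: [-180.0, -0.1, -20.0]
wrist_force: [-1.4, 0.7, 4.3]
gripper_width: 0.003
finger_force: 2.1
```

>>> servo_tool(
  moves=[
    [[0,0,0,-1,0,0,0],[0,0,0,-1,0,0,0],[0,0,0,0,0,0,0]],
  ],
)

```text
time_s: 18.13
eef_pos: [582.8, 86.5, 201.4]
tcp_rot: [-180.0, -0.1, -20.0]
wrist_force: [-0.6, 0.7, 4.5]
gripper_width: 0.007
finger_force: 2.6
```

>>> servo_tool(
  moves=[
    [[0,0,0,-1,0,0,0],[0,0,0,-0.7,0,0,0],[0,0,0,0,0,0,0]],
  ],
)

```text
time_s: 18.38
eef_pos: [582.9, 86.4, 200.3]
tcp_rot: [-180.0, -0.1, -20.0]
wrist_force: [-2.5, 0.8, 7.9]
gripper_width: 0.001
finger_force: 4.7
```

>>> servo_tool(
  moves=[
    [[0,0,0,-0.5,0,0,0],[0,0,0,-0.5,0,0,0],[0,0,0,0,0,0,0]],
  ],
)

```text
time_s: 18.63
eef_pos: [583.4, 86.4, 200.2]
tcp_rot: [-179.9, -0.1, -20.0]
wrist_force: [-2.5, 1.3, 14.1]
gripper_width: 0.004
finger_force: 7.5
```

The force is rising while the tool no longer moves, so the plunger is at its stop. Retracting straight up.

>>> servo_tool(
  moves=[
    [[0,0,0,3,0,0,0],[0,0,0,8,0,0,0],[0,0,0,15,0,0,0],[0,0,0,20,0,0,0],[0,0,0,20,0,0,0],[0,0,0,20,0,0,0],[0,-15,0,15,0,0,0],[0,-20,0,10,0,0,0],[0,-20,0,0,0,0,0],[0,-20,0,0,0,0,0]],
  ],
)

```text
time_s: 19.47
eef_pos: [507.1, 86.2, 309.9]
tcp_rot: [-180.0, -0.1, -20.0]
wrist_force: [0.0, 0.7, 0.6]
gripper_width: 0.003
finger_force: 0.0
```

>>> servo_tool(
  moves=[
    [[0,-10,-15,0,0,0,0],[0,-10,-15,0,0,0,0],[0,-10,-15,0,0,0,0],[0,-10,-15,0,0,0,0],[0,0,-15,0,0,0,0],[0,0,-15,0,0,0,0],[0,0,-15,0,0,0,0],[0,0,-10,0,0,0,0],[0,0,0,0,0,0,0],[0,0,0,0,0,0,0]],
  ],
)

```text
time_s: 20.3
eef_pos: [467.6, -28.5, 309.5]
tcp_rot: [-180.0, -0.0, -20.1]
wrist_force: [-0.7, 0.5, -0.7]
gripper_width: 0.006
finger_force: 0.0
```

```bash
python3 - <<'E'
from h import *
a=optics.camera("scene");b=optics.camera("top")
c=np.hstack([cv2.resize(i[y:y+130,x:x+130],(400,400),interpolation=2) for i,x,y in((a,170,120),(b,180,130))])
cv2.imwrite("pics/end.png",c[:,:,::-1])
s=status.observe(); print(s["time_s"],s["wrist_force"],blob(b,215,160,290,200))
E
```

```text
20.4 [-0.60513933  0.50946227 -1.16059878] [(np.int32(40), array([243.9, 183.9]))]
```

View pics/end.png

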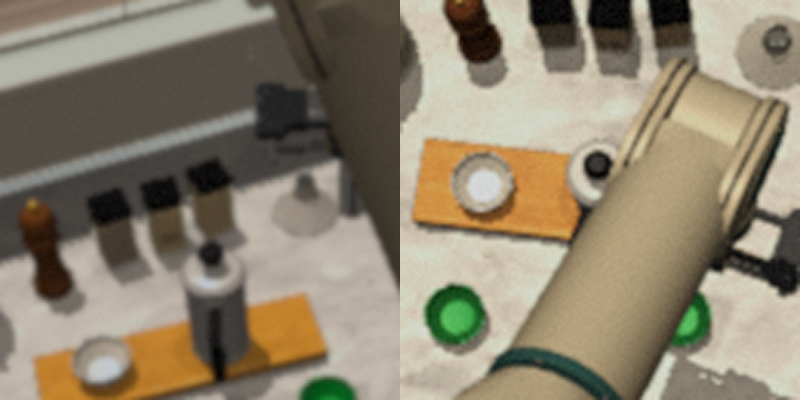

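The press is upright on the tray with the plunger down (knob at panel (210,252), just above the lid). The bowl and tray are where they started, and the arm is clear.

```bash
python3 -c "
from cell import robot
print(robot.sign_off())"
```

```text
the job is handed in; nothing more can be done
None
```

I set the press upright on the free part of the tray, let go, pushed its plunger down to the stop, and handed in the job at about 20 s; no verdict came back.

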